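# Present a candle on the spring-return inspection sled

### The arm

A 6-joint arm with a two-finger parallel gripper is mounted at the origin on the work surface. World frame = base frame: x ahead of the robot, y to its left, z up, the work surface at z = 0. Lengths are in m, angles in rad, forces in N, time in s.
With the tool pointing down it reaches from about 0.325 to 0.9 m from the base axis. Payload 6.1 kg.
Tool frame: the origin (TCP) lies midway between the tips of the shut fingers; the grasp point (between the pads) lies 19 mm behind it; z points along the fingers, y is the line along which they close (so a half turn about z gives the same grasp; the last joint's range is limited). The gripper opens to 85 mm and grips with 20 to 120 N. Pads are 22 mm wide; open, the fingers measure 114 mm over their backs; the gripper's body (76 mm by 85 mm) begins 54 mm behind the grasp point. The pads swing forward as they close: fully open they stand 13 mm farther back than shut.
Start: joints at [-1.262, 0.22, 1.526, -0, 1.395, -0.126], TCP at [0.263, -0.567, 0.231] pointing down, gripper open.
Joint ranges: [-2.98, 2.98], [-0.91, 2.08], [0.09, 2.57], [-1.24, 4.39], [0.2, 2.65], [-2.68, 2.68]. Speed limits (rad/s): [2.57, 2.57, 3.01, 3.14, 3.14, 3.14].

### API

Orientations are given as [roll, pitch, yaw] about the fixed x, y, z axes, in that order (R = Rz(yaw) Ry(pitch) Rx(roll)).
In Python, from plant import movep, move_l, set_joints, gripper_to, hold, inverse_kinematics, observe, get_image, get_calibration, Unreachable, job_done gives the robot as it stands. Calls block until the motion is done:
- movep(position, orientation): joint-space move of the TCP to a pose.
- move_l(position, feed=0.15, rotation=None, max_force=None): straight line of the TCP; rotation=None keeps the orientation; feed is the mean speed in m/s. With max_force (N) it stops when the force on the tool has changed by that much, and returns True; else False.
- set_joints(angles): joint-space move.
- gripper_to(opening, f_grip=None): finger opening in m; f_grip is the grip in N (None keeps the last); returns when the fingers have stopped.
- hold(seconds).
- inverse_kinematics(position, orientation): joint angles nearest the present ones, or None.
- observe(): the state.
- get_image(name): name is "side" or "top"; returns (picture, depth): 480x640x3 uint8, red, green, blue; 480x640 float32, m along the optical axis (not along the pixel's ray), 0 where there is no reading.
- get_calibration(name): a dict with "intrinsics" (3x3 intrinsics, pixels), "world_from_camera" (4x4, takes a point from camera to world coordinates). Camera axes: x right, y down, z forward; pixel columns grow to the right and rows downward; lengths in m; the calibration is good to about 2 mm. A picture is of the moment at which its call begins. get_calibration takes no time and is no camera call.
A pose or a line that the arm cannot do raises Unreachable and nothing moves.
- job_done(): hands the job in; it is judged then, once.
The state is a dict: "time_s": time; "q": joint angles; "joint_velocities": joint speeds; "joint_torque": joint torques, N m; "eef_pos": TCP position; "tcp_rot": TCP orientation; "ft_force": force on the tool from outside, world axes, zero at the start; "torque": the same for the moment, N m; "opening": finger opening in m; "grasp_force": force on a finger pad.
Only numpy, scipy, OpenCV 4.12 (cv2) and the standard library are available. Lean on these libraries where they do the work, as an engineer would, in place of code of your own. Each camera call takes 0.05 s, during which the arm holds its last target. There are 200 camera calls.

### The job

Take the ivory candle from the rack, lay it in the sloping V-cradle of the sled with its blunt foot down at the stop on the low end (tip uphill), and let go of it while the sled is still fully home. Then pull the sled out by its black handle, against its spring, until the yellow pointer is level with the red mark, and finish while still holding it there, with the candle lying undisturbed in the cradle for inspection. Leave the other candles and things on the table where they are.

Things in the scene. Friction and masses are not known exactly. Their poses are not given: they have to be found in the camera images.
- candle: ivory wax candle, 22 mm diameter, 170 mm long, about 58 g; straight for 140 mm from the flat foot, then narrowing to a rounded tip. Origin on its axis at mid-length; +y runs along it towards the tip (foot at y = -85 mm). Starts lying level in one of the rack's three rows, axis 46 mm above the table
- candle_foot (a point): centre of the ivory candle's flat foot end
- rack: fixed wooden rack, three level rows of V-notches 64 mm apart, a candle in each. Rows run along its y axis, at x = -130, -66, -2 mm; two notched rails 14 mm wide at y = -55 and +45 mm, so a candle's middle is free for fingers (floor 6 mm thick below); notch tops 46 mm above the table. Origin on the table
- cradle: sloping cradle on the sled: two wooden 90 deg V-saddles 14 mm wide at y = -55 and +50 mm on a spine 16 mm wide, its top 28 mm below the candle's axis. Origin: the candle's own origin when fully seated, 85 mm above the table. Axes = those of the rightly laid candle: y climbs 15 deg uphill, x level, along the slide, away from the handle, z square to the slope, up out of the V
- stop (a point): face of the steel stop plate at the cradle's low end, on the seated candle's axis, 85.5 mm downhill (-y) of the cradle's origin; the plate is 30 mm wide, 6 mm thick and reaches 2 mm above the axis. The candle's foot belongs against it
- grip: black upright handle block of the sled, 14 mm thick along the slide (x), 34 mm wide (y), 56 mm tall; origin at its centre, 57 mm above the table (top 85, underside 29 mm), 105 mm on the -x side of the cradle's origin. Pull it towards its -x, roughly towards the robot; it moves with the sled. Fingers can close on it along x or y from above
- sled (a joint): how far the sled is pulled out, m: 0 = fully home (start), at most 0.13. A spring pulls it home with about 3.6 N at 0, rising 0.9 N per cm (some 9 to 13 N at the mark); it snaps back if let go
- pointer (a point): tip of the yellow pointer on the side of the sled, 24 mm above the table; moves with the sled
- mark: fixed red upright plate beside the rail on the pointer's side, 4 mm thick along the slide, 22 mm wide, 28 mm tall. Origin at the middle of its thickness, at table level, on the edge next to the rail; its x axis runs along the slide, back towards home. Pointer level = same position along this x axis; this takes a pull of 60 to 100 mm
- candle_red: dark red candle of the same size and frame as the ivory one, in another row of the rack; leave it
- candle_green: dark green candle of the same size and frame as the ivory one, in another row of the rack; leave it
- dye_tin: closed tin with a paper label, 64 mm across, 90 mm high, behind the work; origin under its centre; leave it
- cup: white ceramic cup, 76 mm across, 80 mm high, near the robot's right; origin under its centre; leave it
- brush: hand brush lying on the table at the far right; leave it
- holder: small brass candle holder, foot 60 mm across, 35 mm high, in the middle near the robot; origin under its centre; leave it
- scraper: spatula-like scraper lying near the robot's left; leave it

How it is judged:
By the outcome, as a careful person would: the job done as asked, in the order asked, and still so for the second after the job is handed in, while the arm keeps its last pose, push and grip.
It also fails if it takes over 51 s, if anything falls off the work surface, if the arm or the gripper's body presses on something with over 40 N, if the wrist force passes 120 N, or if a joint passes its speed limit or range.

## Working session

There is one attempt and no reset: what is moved stays moved. The work goes in short steps, each a Python script; the robot and the scene stay as the last script left them, time stands still between calls to the robot, and variables do not carry over. Pictures are saved under pics/ and viewed, at most 10 in all, crops included, and the job is handed in when it is done.

```bash
ls; mkdir -p pics; python3 - <<'E'
from plant import *
import cv2,numpy as np
for n in("top","side"):
    p,d=get_image(n); cv2.imwrite(f"pics/{n}0.png",p[:,:,::-1]); np.savez(f"{n}0.npz",p=p,d=d)
    c=get_calibration(n); print(n,np.round(c["intrinsics"],1).tolist(),np.round(c["world_from_camera"],3).tolist())
print(observe())
E
```

```text
pics
top [[448.6, 0.0, 325.4], [0.0, 448.6, 233.1], [0.0, 0.0, 1.0]] [[0.017, -0.988, 0.151, 0.407], [-1.0, -0.019, -0.011, 0.003], [0.014, -0.151, -0.988, 1.099], [0.0, 0.0, 0.0, 1.0]]
side [[623.6, 0.0, 327.2], [0.0, 623.6, 230.8], [0.0, 0.0, 1.0]] [[-0.798, 0.35, -0.49, 1.397], [0.602, 0.49, -0.63, 1.088], [0.02, -0.798, -0.602, 1.149], [0.0, 0.0, 0.0, 1.0]]
{'time_s': 0.1, 'q': array([-1.26207634e+00,  2.21193675e-01,  1.52747079e+00, -9.32404020e-07,
        1.39465322e+00, -1.26090330e-01]), 'joint_velocities': array([-1.06641420e-03, -2.31721788e-03, -1.21510757e-03, -5.70293044e-05,
       -7.51088998e-04, -1.81094539e-03]), 'joint_torque': array([ 6.56595894e-04, -4.98243427e+01, -3.90546513e+01, -5.17883882e-05,
        5.71358323e-03, -3.52845791e-05]), 'eef_pos': array([ 0.26311667, -0.56634421,  0.23029357]), 'tcp_rot': array([-3.13988121e+00, -2.16022735e-04,  4.34810293e-01]), 'ft_force': array([-0.8785929 ,  0.22091449,  0.12076491]), 'torque': array([-0.02059013,  0.01790732, -0.00026968]), 'grasp_force': 0.0, 'opening': 0.08534159220101874}
```

View pics/top0.png

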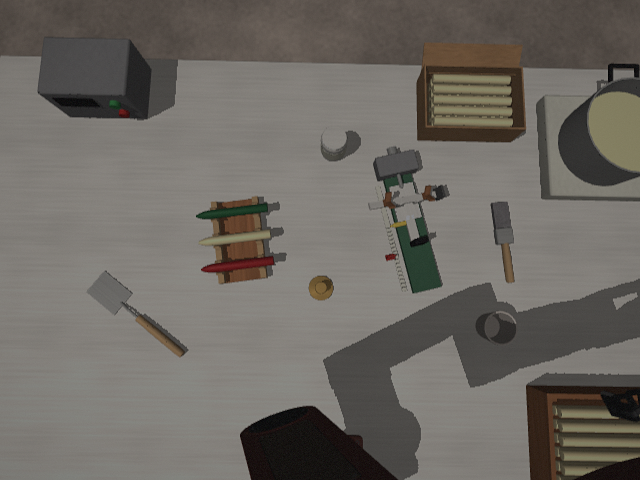

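View pics/side0.png

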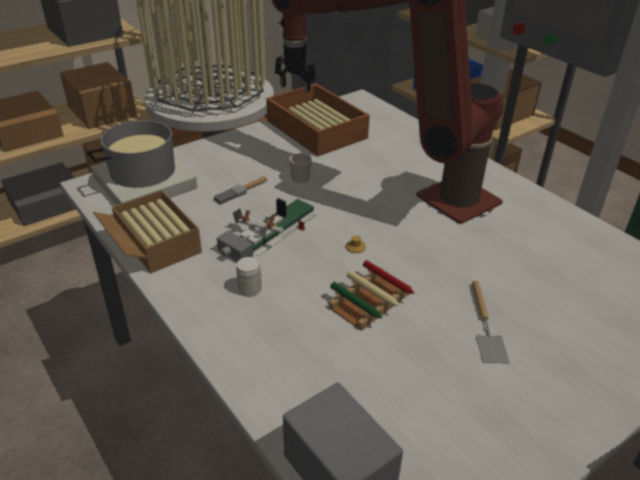

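The top view shows the ivory candle in the middle row, running from about (200,242) to (270,236) with its tip to the left. The sled is around (405,215): handle near (419,240), yellow pointer near (398,224), red mark near (391,257). I'll enlarge the sled and rack.

```bash
python3 - <<'E'
import cv2,numpy as np
a=cv2.imread("pics/top0.png")[140:300,360:460]; b=cv2.imread("pics/side0.png")[185:265,205:325]
a=cv2.resize(a,(350,560),interpolation=cv2.INTER_CUBIC)
b=cv2.resize(b,(440,293),interpolation=cv2.INTER_CUBIC)
c=cv2.resize(cv2.imread("pics/top0.png")[190:290,190:290],(267,267),interpolation=cv2.INTER_CUBIC)
o=np.zeros((560,790,3),np.uint8); o[:,:350]=a; o[:293,350:]=b; o[293:,350:617]=c
cv2.imwrite("pics/crop0.png",o)
E
```

```text
(no output)
```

View pics/crop0.png

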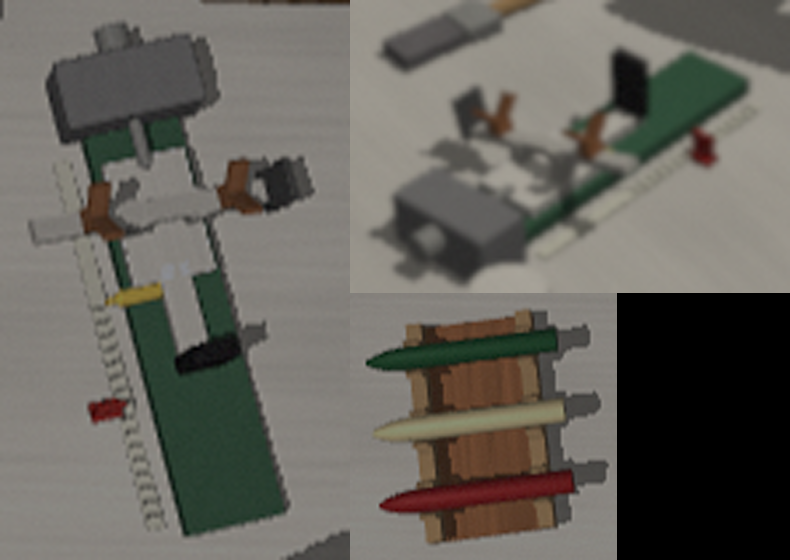

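The crop shows the grey stop plate at the sled's right (world -y) end. So the cradle climbs to the left, the same way the candle tip points, and no flip is needed. The handle top is at crop (208,352), the saddles at (100,210) and (235,185), the pointer tip at (110,298) and the mark at (108,410). Next I'll measure these.

```bash
cat > h.py <<'E'
import numpy as np,cv2
from plant import *
def cloud(n,d):
    c=get_calibration(n);K=c["intrinsics"];T=np.array(c["world_from_camera"])
    v,u=np.mgrid[:480,:640]; P=np.stack([(u-K[0,2])/K[0,0]*d,(v-K[1,2])/K[1,1]*d,d],-1)
    return P@T[:3,:3].T+T[:3,3]
def plane(n,uv,z):
    c=get_calibration(n);K=np.array(c["intrinsics"]);T=np.array(c["world_from_camera"])
    uv=np.atleast_2d(np.asarray(uv,float)); r=np.c_[uv,np.ones(len(uv))]@np.linalg.inv(K).T@T[:3,:3].T
    return T[:3,3]+r*((z-T[2,3])/r[:,2])[:,None]
def mask(p,box,lo,hi):  # hsv
    h=cv2.cvtColor(p,cv2.COLOR_RGB2HSV); m=cv2.inRange(h,lo,hi); o=np.zeros_like(m)
    x0,y0,x1,y1=box; o[y0:y1,x0:x1]=m[y0:y1,x0:x1]; 
    k,l,s,_=cv2.connectedComponentsWithStats(o)
    return l==1+np.argmax(s[1:,4]) if k>1 else o>0
E
python3 - <<'E'
from h import *
np.set_printoptions(precision=4,suppress=True)
f=np.load("top0.npz");p,d=f["p"],f["d"];C=cloud("top",d)
B={"ivory":((190,225,280,250),(18,40,120),(40,160,255)),
"handle":((405,228,432,250),(0,0,0),(179,255,45)),
"pointer":((388,215,410,232),(20,130,80),(35,255,255)),
"mark":((383,250,402,264),(0,130,60),(8,255,255)),
"mark2":((383,250,402,264),(170,130,60),(179,255,255)),
"base":((370,150,450,300),(55,60,20),(95,255,255)),
"saddR":((420,180,434,206),(3,90,50),(16,255,255)),
"saddL":((380,190,400,212),(3,90,50),(16,255,255)),
"stop":((434,180,455,204),(0,0,0),(179,70,95))}
for k,b in B.items():
    m=mask(p,*b); v,u=np.nonzero(m); q=C[m]
    if len(u)<4: print(k,len(u)); continue
    print(k,len(u),"px",u.min(),v.min(),u.max(),v.max(),"med",np.median(q,0),"zpct",np.percentile(q[:,2],[2,25,50,75,98]))
    top=q[q[:,2]>np.percentile(q[:,2],95)-0.006]
    r=cv2.minAreaRect((top[:,:2]*1000).astype(np.float32)); print("   toprect",r, "mean",top.mean(0))
b=mask(p,*B["base"]);
# base edges: rows -> left/right ends on plane
for nm,s in(("L",0),("R",-1)):
    pts=[]
    for v in range(250,286):
        u=np.nonzero(b[v])[0]
        if len(u)>5: pts.append((u[s],v))
    z=np.median(C[b][:,2]); w=plane("top",pts,z)
    l=cv2.fitLine((w[:,:2]).astype(np.float32),cv2.DIST_HUBER,0,.01,.01).ravel(); print("edge",nm,z,np.degrees(np.arctan2(l[1],l[0])),l)
m=mask(p,*B["ivory"]);v,u=np.nonzero(m);w=plane("top",np.c_[u,v],.046)[:,:2]
c=w.mean(0);_,_,V=np.linalg.svd(w-c);a=V[0]*np.sign(V[0][1]);t=(w-c)@a
s=w[(t<np.percentile(t,75))];cs=s.mean(0);_,_,V=np.linalg.svd(s-cs);a=V[0]*np.sign(V[0][1]);t=(w-cs)@a
print("candle dir",a,np.degrees(np.arctan2(a[1],a[0])),"len",np.ptp(t),"foot",cs+a*t.min(),"mid",cs+a*(t.min()+t.max())/2)
E
```

```text
ivory 428 px 199 231 269 245 med [0.5511 0.2031 0.0556] zpct [0.0504 0.0541 0.0556 0.057  0.0606]
   toprect ((515.91015625, 124.5015869140625), (311.2542724609375, 95.64181518554688), 65.26600646972656) mean [0.5509 0.1979 0.0653]
handle 140 px 410 235 428 246 med [ 0.549  -0.2254  0.0834] zpct [0.0171 0.0626 0.0834 0.0853 0.0876]
   toprect ((550.1482543945312, -228.4064178466797), (13.680917739868164, 34.002471923828125), 16.234968185424805) mean [ 0.5498 -0.2273  0.0849]
pointer 54 px 390 221 405 226 med [ 0.5969 -0.1871  0.0275] zpct [0.0235 0.0263 0.0275 0.0286 0.0309]
   toprect ((596.16357421875, -184.49887084960938), (9.6639404296875, 38.21786880493164), 14.638825416564941) mean [ 0.597  -0.1865  0.0276]
mark 43 px 386 254 395 259 med [ 0.5182 -0.168   0.0101] zpct [0.001  0.0061 0.0101 0.0271 0.0314]
   toprect ((517.887451171875, -167.8265838623047), (3.5986104011535645, 19.33829689025879), 15.931122779846191) mean [ 0.5181 -0.1677  0.0287]
mark2 1
base 1545 px 396 226 440 292 med [ 0.5021 -0.2348  0.018 ] zpct [0.013  0.0167 0.018  0.0194 0.0232]
   toprect ((493.78225708
[... 414 characters left out ...]
12  0.0915] zpct [0.0757 0.0861 0.0915 0.0951 0.1009]
   toprect ((640.193359375, -154.86851501464844), (38.244476318359375, 13.46773910522461), 16.207563400268555) mean [ 0.6414 -0.1534  0.0971]
stop 176 px 434 185 449 200 med [ 0.6777 -0.2828  0.045 ] zpct [-0.0029  0.0016  0.045   0.0603  0.0667]
   toprect ((672.0853271484375, -283.9105224609375), (29.64872932434082, 9.692595481872559), 10.459531784057617) mean [ 0.6732 -0.2837  0.064 ]
edge L 0.018035268605506083 14.243664 [ 0.9693  0.246   0.4996 -0.2041]
edge R 0.018035268605506083 14.102922 [ 0.9699  0.2437  0.4937 -0.2764]
candle dir [-0.1414  0.99  ] 98.12728111066589 len 0.16631278841513777 foot [0.5641 0.1245] mid [0.5523 0.2068]
```

```bash
cat >> h.py <<'E'
from scipy.spatial.transform import Rotation as Rn
th=np.radians(14.2); SL=np.radians(15)
xs=np.array([np.cos(th),np.sin(th),0]); yh=np.array([-np.sin(th),np.cos(th),0])
yc=yh*np.cos(SL)+np.array([0,0,np.sin(SL)]); zc=np.cross(xs,yc)
O=np.array([.6519,-.2016,.085])
rpy=lambda x,y,z: Rn.from_matrix(np.c_[y,x,-z]).as_euler("xyz")
TILT=rpy(xs,yc,zc); FLAT=rpy(xs,yh,np.array([0,0,1.]))
def cr(y,z,x=0): return O+xs*x+yc*y+zc*(z-.019)
def st():
    o=observe(); print("t %.2f"%o["time_s"],np.round(o["eef_pos"],4),"F",np.round(o["ft_force"],2),"op %.4f gf %.1f"%(o["opening"],o["grasp_force"]))
E
python3 - <<'E'
from h import *
a=np.radians(98.13); rot=[np.pi,0,a]
print(TILT,FLAT, inverse_kinematics(cr(.012,.05),TILT))
gripper_to(.05,30)
movep([.552,.2068,.15],rot)
print(move_l([.552,.2068,.027],feed=.12,max_force=15)); st()
gripper_to(0.0,30); st()
move_l([.552,.2068,.19],feed=.15); st()
movep(cr(.012,.07),TILT); st()
for n in("top","side"):
    p,d=get_image(n); cv2.imwrite(f"pics/{n}1.png",p[:,:,::-1]); np.savez(f"{n}1.npz",p=p,d=d)
t=cv2.imread("pics/top1.png")[130:280,330:480]; s=cv2.imread("pics/side1.png")[150:280,195:345]
cv2.imwrite("pics/c1.png",np.hstack([cv2.resize(t,(400,400)),cv2.resize(s,(400,400))]))
E
```

```text
[-3.14159265 -0.26179939  1.81863308] [-3.14159265  0.          1.81863308] [-0.50514145  0.5632378   1.3206567   0.19161366  1.44130218 -0.79533754]
False
t 4.63 [0.5528 0.207  0.028 ] F [0.58 0.19 0.23] op 0.0498 gf 0.0
t 5.00 [0.552  0.2069 0.0279] F [-3.42 -1.12  5.55] op 0.0212 gf 29.3
t 6.23 [0.5512 0.2066 0.1887] F [-0.76 -0.38 -0.65] op 0.0211 gf 29.3
t 7.82 [ 0.6527 -0.2017  0.1376] F [ 0.29 -0.02 -0.82] op 0.0212 gf 29.3
```

View pics/c1.png

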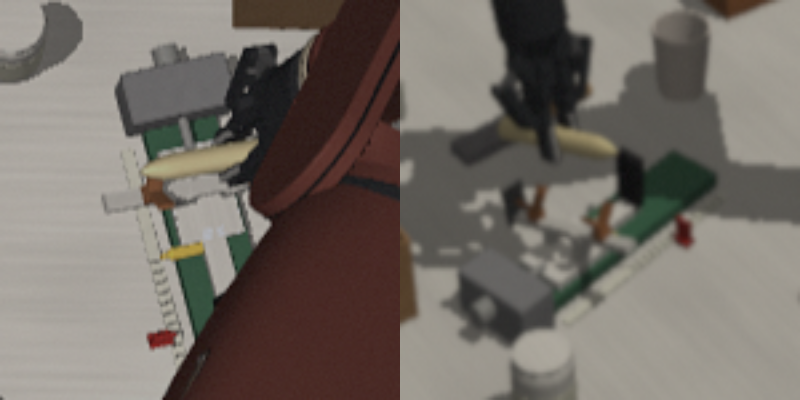

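The candle is held above the cradle with its tip uphill (left panel: tip at (145,172)), and the sled is untouched. I'll check its axis from depth before laying it.

```bash
python3 - <<'E'
from h import *
np.set_printoptions(precision=4,suppress=True)
o=observe(); R=Rn.from_euler("xyz",o["tcp_rot"]).as_matrix(); e=o["eef_pos"]
for n,box in(("top",(375,175,435,205)),("side",(225,185,290,215))):
    f=np.load(n+"1.npz");p,C=f["p"],cloud(n,f["d"])
    m=mask(p,box,(18,40,80),(40,180,255)); q=C[m]; q=q[np.abs(q[:,2]-.16)<.05]
    l=(q-e)@R; # tool frame: x=along candle,y=close,z=down
    for lo in np.arange(-.1,.09,.02):
        k=l[(l[:,0]>=lo)&(l[:,0]<lo+.02)]
        if len(k)>3: print(n,"%.2f"%lo,len(k),np.median(k,0),"xmax",k[:,0].max(),"topz",np.percentile(k[:,2],10))
E
```

```text
top -0.02 34 [-0.0058  0.0048 -0.0272] xmax -0.0002396283600330901 topz -0.0299027569585547
top 0.00 79 [ 0.0106 -0.001  -0.027 ] xmax 0.0199635271843372 topz -0.02875781537886318
top 0.02 77 [ 0.0304 -0.0013 -0.0271] xmax 0.039740828145721344 topz -0.02911374079521321
top 0.04 80 [ 0.0502 -0.002  -0.0267] xmax 0.05989452516716101 topz -0.029525565544216308
top 0.06 75 [ 0.0692 -0.0014 -0.0247] xmax 0.07982956561171528 topz -0.02767763155641353
top 0.08 9 [ 0.0825 -0.0005 -0.0199] xmax 0.08493181785229519 topz -0.021751836581160543
side 0.00 32 [ 0.0101  0.006  -0.0282] xmax 0.01942406905999905 topz -0.032054279164769856
side 0.02 38 [ 0.0298  0.0089 -0.0263] xmax 0.03904297712036172 topz -0.030478383095981935
side 0.04 44 [ 0.0502  0.0079 -0.0263] xmax 0.0595149967155742 topz -0.029976778218132452
side 0.06 41 [ 0.0705  0.0049 -0.0229] xmax 0.07987519135486601 topz -0.026586815262943247
side 0.08 4 [ 0.083   0.003  -0.0201] xmax 0.08350192224711842 topz -0.02276596837192513
```

```bash
python3 - <<'E'
from h import *
print(move_l(cr(.010,.004),feed=.08,max_force=6)); st()
y0=lambda:((observe()["eef_pos"]-O)@yc,(observe()["eef_pos"]-O)@zc+.019)
print(y0())
print(move_l(cr(-.008,.004),feed=.02,max_force=4)); st(); ya,za=y0(); print(ya,za)
print(move_l(cr(ya+.0005,-.004),feed=.02,max_force=4)); st(); print(y0())
E
```

```text
False
t 8.89 [ 0.649  -0.1888  0.0737] F [ 0.21 -0.36 -0.3 ] op 0.0205 gf 29.3
(np.float64(0.009767483794050486), np.float64(0.0046536930879326616))
True
t 9.51 [ 0.6507 -0.1988  0.0693] F [-0.03  0.54  0.42] op 0.0210 gf 29.4
-0.0011916938187717637 0.0030430456785167544
True
t 9.73 [ 0.6509 -0.1983  0.0676] F [1.05 0.08 2.59] op 0.0209 gf 29.5
(np.float64(-0.0011756689037505817), np.float64(0.0013179013916984374))
```

```bash
python3 - <<'E'
from h import *
gripper_to(.045); hold(.2); st()
e=observe()["eef_pos"]
move_l(e+zc*.09,feed=.12); st()
H=np.array([.5502,-.2284,0])
movep(H+[0,0,.16],FLAT); st()
for n in("top","side"):
    p,d=get_image(n); cv2.imwrite(f"pics/{n}2.png",p[:,:,::-1]); np.savez(f"{n}2.npz",p=p,d=d)
t=cv2.imread("pics/top2.png")[130:280,330:480]; s=cv2.imread("pics/side2.png")[150:280,195:345]
cv2.imwrite("pics/c2.png",np.hstack([cv2.resize(t,(400,400)),cv2.resize(s,(400,400))]))
np.set_printoptions(precision=4,suppress=True)
for n,box in(("top",(365,180,450,215)),("side",(225,195,290,235))):
    f=np.load(n+"2.npz");p,C=f["p"],cloud(n,f["d"])
    m=mask(p,box,(18,40,80),(40,180,255)); q=C[m]
    l=np.c_[(q-O)@xs,(q-O)@yc,(q-O)@zc]; l=l[np.abs(l[:,2])<.03]
    print(n,"y range",np.percentile(l[:,1],[1,99]))
    for lo in np.arange(-.1,.09,.04):
        k=l[(l[:,1]>=lo)&(l[:,1]<lo+.04)]
        if len(k)>3: print(len(k),np.median(k,0),"topz",np.percentile(k[:,2],90))
E
```

```text
t 10.29 [ 0.6501 -0.1979  0.0667] F [ 1.12  0.2  -0.24] op 0.0452 gf 0.0
t 11.19 [ 0.6553 -0.2201  0.1527] F [ 0.32  0.22 -0.2 ] op 0.0450 gf 0.0
t 11.70 [ 0.5494 -0.2274  0.1596] F [-0.05  0.88  1.32] op 0.0444 gf 0.0
top y range [-0.0733  0.0807]
32 [ 0.0043 -0.0658  0.0094] topz 0.011506909173858132
112 [-0.0002 -0.0374  0.0099] topz 0.012789607715098883
135 [-0.0017 -0.0001  0.0095] topz 0.012366366890891522
147 [-0.0017  0.0406  0.0095] topz 0.012269853666151785
69 [-0.0003  0.0698  0.0066] topz 0.009902638407272209
side y range [-0.0877  0.0804]
41 [ 0.0083 -0.0715  0.0096] topz 0.014038945213317371
62 [ 0.0081 -0.0394  0.0096] topz 0.013153768443583645
71 [ 0.0082 -0.0023  0.009 ] topz 0.013641679394017187
74 [0.0087 0.0404 0.009 ] topz 0.014433900916012012
43 [0.0056 0.0698 0.0065] topz 0.011919402194669072
```

View pics/c2.png

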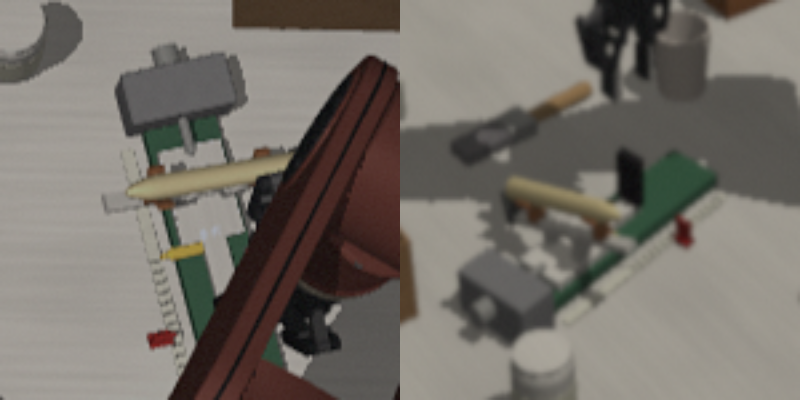

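The candle is lying in both saddles with its foot at the stop, the gripper is off it, and the sled is still home. Next is the pull, about 72 mm measured from pointer to mark.

```bash
cat >> h.py <<'E'
def gap(n,boxp,boxm,tag):
    p,d=get_image(n); cv2.imwrite(f"pics/{n}{tag}.png",p[:,:,::-1]); np.savez(f"{n}{tag}.npz",p=p,d=d)
    C=cloud(n,d); r=[]
    for b,lo,hi in((boxp,(20,130,60),(35,255,255)),(boxm,(0,130,40),(8,255,255))):
        m=mask(p,b,lo,hi); q=C[m]; s=np.c_[q@xs,q@yh,q[:,2]]
        print(n,len(q),"s %.4f..%.4f med %.4f"%(*np.percentile(s[:,0],[3,97]),np.median(s[:,0])),"y %.4f..%.4f z %.4f..%.4f"%(*np.percentile(s[:,1],[2,98]),*np.percentile(s[:,2],[2,98])))
        r.append(s)
    return r
E
python3 - <<'E'
from h import *
H=np.array([.5502,-.2284,0])
print(move_l(H+[0,0,.047],feed=.1,max_force=10)); st()
gripper_to(0,80); st()
e=observe()["eef_pos"]
gap("top",(380,215,412,245),(375,245,405,266),"3"); gap("side",(200,200,330,270),(295,215,315,235),"3")
e0=e.copy(); np.save("e0.npy",e0)
for k in(.03,.06,.069): move_l(e0-xs*k,feed=.04)
hold(.3); st(); print("moved",(observe()["eef_pos"]-e0)@xs)
gap("top",(370,215,412,275),(375,245,405,266),"4"); gap("side",(200,200,330,270),(285,215,325,240),"4")
t=cv2.imread("pics/top4.png")[150:300,340:490]; s=cv2.imread("pics/side4.png")[170:270,225:325]
cv2.imwrite("pics/c4.png",np.hstack([cv2.resize(t,(400,400)),cv2.resize(s,(400,400))]))
E
```

```text
False
t 13.08 [ 0.5509 -0.2288  0.0479] F [ 1.07 -0.45  0.24] op 0.0450 gf 0.0
t 13.47 [ 0.5504 -0.2287  0.0478] F [-2.32  0.02  5.85] op 0.0134 gf 78.5
top 55 s 0.5282..0.5372 med 0.5328 y -0.3428..-0.3076 z 0.0236..0.0320
top 45 s 0.4567..0.4682 med 0.4610 y -0.2996..-0.2569 z 0.0008..0.1601Traceback (most recent call last):
  File "<stdin>", line 6, in <module>
  File "h.py", line 31, in gap
    print(n,len(q),"s %.4f..%.4f med %.4f"%(*np.percentile(s[:,0],[3,97]),np.median(s[:,0])),"y %.4f..%.4f z %.4f..%.4f"%(*np.percentile(s[:,1],[2,98]),*np.percentile(s[:,2],[2,98])))
                                             ~~~~~~~~~~~~~^^^^^^^^^^^^^^^
    return _quantile_unchecked(
        a, q, axis, out, overwrite_input, method, keepdims, weights)
    return _ureduce(a,
                    func=_quantile_ureduce_func,
    ...<5 lines>...
                    overwrite_input=overwrite_input,
                    method=method)
    r = func(a, **kwargs)
    result = _quantile(arr,
                       quantiles=q,
    ...<2 lines>...
                       out=out,
                       weights=wgt)
    slices_having_nans = np.isnan(arr[-1, ...])
                                  ~~~^^^^^^^^^
IndexError: index -1 is out of bounds for axis 0 with size 0
```

```bash
sed -i 's/m=mask(p,b,lo,hi); q=C\[m\];/m=mask(p,b,lo,hi); q=C[m]\n        if len(q)<4: print(n,"none"); continue\n       /' h.py
python3 - <<'E'
from h import *
e0=observe()["eef_pos"].copy(); np.save("e0.npy",e0)
for k in(.03,.06,.070): move_l(e0-xs*k,feed=.04)
hold(.3); st(); print("moved",(observe()["eef_pos"]-e0)@xs)
gap("top",(370,215,412,275),(375,245,405,266),"4"); gap("side",(270,200,330,270),(285,215,325,240),"4")
t=cv2.imread("pics/top4.png")[150:300,340:490]; s=cv2.imread("pics/side4.png")[170:270,225:325]
cv2.imwrite("pics/c4.png",np.hstack([cv2.resize(t,(400,400)),cv2.resize(s,(400,400))]))
E
```

```text
t 16.07 [ 0.4842 -0.2454  0.0478] F [ 9.09  2.4  -3.15] op 0.0129 gf 78.2
moved -0.06830298186048062
top 55 s 0.4600..0.4699 med 0.4650 y -0.3417..-0.3086 z 0.0040..0.0301
top 44 s 0.4571..0.4684 med 0.4610 y -0.2999..-0.2795 z -0.0006..0.0297
side none
side 25 s 0.4568..0.4696 med 0.4639 y -0.2994..-0.2825 z 0.0027..0.0299
```

View pics/c4.png

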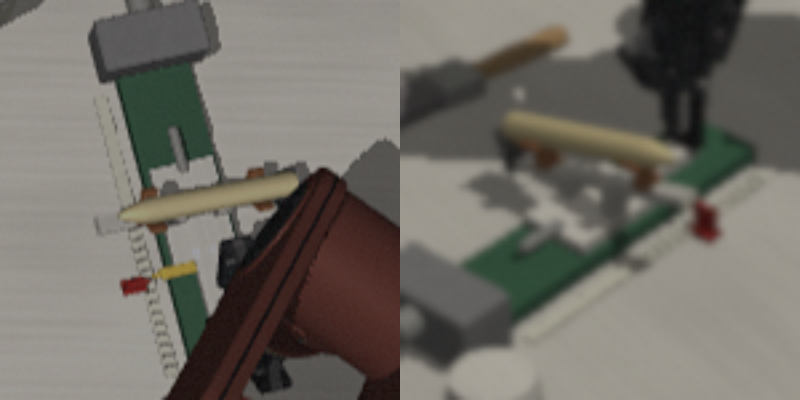

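The sled is out and the candle is undisturbed. The pointer, at (160,275) in the left panel, is about 4 mm short of the mark at (148,285). I'll pull the remainder and check it sub-pixel.

```bash
cat > fine.py <<'E'
from h import *
def centroid(f,rowsel):
    f=np.load(f);p=f["p"].astype(float)
    C=cloud("top",f["d"]); h=cv2.cvtColor(f["p"],cv2.COLOR_RGB2HSV); out={}
    for k,lo,hi,z in(("ptr",(20,110,50),(35,255,255),.026),("mark",(0,110,40),(8,255,255),.028)):
        m=mask(f["p"],rowsel,lo,hi)
        if k=="mark": m&=(C[...,2]>.019)
        v,u=np.nonzero(m); w=plane("top",np.c_[u,v],z); s=w@xs; y=w@yh
        A=np.c_[np.ones_like(y),y-y.mean()]; c=np.linalg.lstsq(A,s,rcond=None)[0]
        ye=y.max() if k=="ptr" else y.min()
        print(k,len(s),"s mean %.4f range %.4f..%.4f slope %.2f y %.4f..%.4f"%(s.mean(),s.min(),s.max(),c[1],y.min(),y.max()))
        out[k]=s.mean()
    print("gap mm %.2f"%(1e3*(out["ptr"]-out["mark"])))
E
python3 - <<'E'
from fine import *
for n in("top0","top3","top4"): centroid(n+".npz",(370,215,412,266))
e0=np.load("e0.npy"); move_l(e0-xs*.0738,feed=.03); hold(.3); st(); print("moved",(observe()["eef_pos"]-e0)@xs)
gap("top",(370,215,412,275),(375,245,405,266),"5"); centroid("top5.npz",(370,235,412,266))
t=cv2.imread("pics/top5.png")[150:300,340:490]; s=cv2.imread("pics/top5.png")[240:270,375:415]
cv2.imwrite("pics/c5.png",np.hstack([cv2.resize(t,(400,400)),cv2.resize(cv2.copyMakeBorder(s,0,10,0,0,0),(400,400),interpolation=cv2.INTER_NEAREST)]))
E
```

```text
ptr 64 s mean 0.5335 range 0.5275..0.5405 slope 0.02 y -0.3446..-0.3058
mark 17 s mean 0.4608 range 0.4586..0.4628 slope -0.07 y -0.2995..-0.2790
gap mm 72.77
ptr 64 s mean 0.5335 range 0.5275..0.5405 slope 0.02 y -0.3446..-0.3058
mark 93 s mean 0.4481 range 0.4319..0.4740 slope -0.99 y -0.3427..-0.3075
gap mm 85.47
ptr 56 s mean 0.4649 range 0.4598..0.4703 slope 0.01 y -0.3419..-0.3058
mark 17 s mean 0.4608 range 0.4586..0.4628 slope -0.07 y -0.2995..-0.2790
gap mm 4.14
t 16.74 [ 0.4806 -0.2463  0.0478] F [ 9.66  3.   -3.47] op 0.0134 gf 78.6
moved -0.07200116269873492
top 52 s 0.4564..0.4671 med 0.4612 y -0.3395..-0.3069 z 0.0125..0.0318
top 45 s 0.4567..0.4683 med 0.4609 y -0.2999..-0.2571 z 0.0013..0.1584
ptr 55 s mean 0.4615 range 0.4551..0.4674 slope -0.00 y -0.3406..-0.3069
mark 18 s mean 0.4605 range 0.4558..0.4628 slope -0.04 y -0.2995..-0.2790
gap mm 1.02
```

View pics/c5.png

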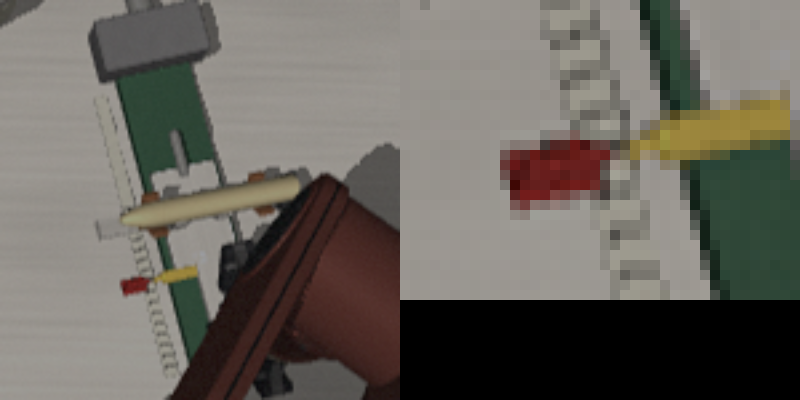

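The left panel shows the pointer level with the mark to within about 0.7 mm, so I'll nudge 0.6 mm and confirm the candle is undisturbed.

```bash
python3 - <<'E'
from fine import *
e0=np.load("e0.npy"); move_l(e0-xs*.0744,feed=.01); hold(.5); st(); m=(observe()["eef_pos"]-e0)@xs; print("moved",m)
gap("top",(370,215,412,275),(375,245,405,266),"6"); centroid("top6.npz",(370,235,412,266))
p,d=get_image("side"); C=cloud("side",d); q=C[mask(p,(240,180,310,240),(18,40,80),(40,180,255))]-(O+xs*m)
print("candle y,z",np.percentile(q@yc,[1,99]),np.median(q@zc),np.median(q@xs))
job_done()
E
```

```text
t 17.54 [ 0.48   -0.2465  0.0478] F [ 9.75  1.99 -3.61] op 0.0134 gf 78.5
moved -0.07254682446047939
top 45 s 0.4564..0.4649 med 0.4607 y -0.3398..-0.3130 z 0.0187..0.0311
top 44 s 0.4571..0.4682 med 0.4611 y -0.2998..-0.2791 z 0.0007..0.0324
ptr 57 s mean 0.4612 range 0.4551..0.4674 slope 0.02 y -0.3406..-0.3069
mark 15 s mean 0.4609 range 0.4586..0.4628 slope -0.08 y -0.2995..-0.2790
gap mm 0.29
candle y,z [-0.17904844  0.08128836] 0.007750510407849661 0.0062498172203714645
the job is handed in; nothing more can be done
```

I handed the job in at 17.5 s, with the ivory candle lying in the cradle, foot at the stop, and the sled held within about 0.4 mm of the red mark; my last numeric check of the candle was unclear at its foot end, but the picture just before the final 0.6 mm pull showed it undisturbed.

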